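# Offer the cleaned trackball to the scanner operator

## Robot

A 6-joint arm with a two-finger parallel gripper is mounted at the origin on the work surface. World frame = base frame: x ahead of the robot, y to its left, z up, the work surface at z = 0. Lengths are in m, angles in rad, forces in N, time in s.
With the tool pointing down it reaches from about 0.325 to 0.775 m from the base axis. Payload 5.5 kg.
Tool frame: the origin (TCP) lies midway between the tips of the shut fingers; the grasp point (between the pads) lies 19 mm behind it (hold_point_z is the distance from the TCP to the grasp point, in m); z points along the fingers, y is the line along which they close (so a half turn about z gives the same grasp; the last joint's range is limited). The gripper opens to 88 mm and grips with 3 to 60 N. Pads are 20 mm wide; open, the fingers measure 115 mm over their backs; the gripper's body (75 mm by 178 mm) begins 61 mm behind the grasp point.
Start: joints at [-1.393, 0.091, 1.231, -0, 1.82, -0.057], TCP at [0.14, -0.584, 0.223] pointing down, gripper open.
Joint ranges: [-2.87, 2.87], [-0.86, 2.18], [0.17, 2.46], [-1.51, 4.65], [0.06, 2.69], [-2.65, 2.65]. Speed limits (rad/s): [2.57, 2.57, 3.01, 3.14, 3.14, 3.14].

## Interface

Orientations are given as a unit quaternion [w, x, y, z].
In Python, from plant import get_obs, capture, job_done, hold_point_z gives the robot as it stands.
- The arm moves only by the tool carry_out, never from a script. Its argument "commands" is a list of rows, each an object with "translation": the shift along the tool's x, y, z in m, a list of three; "dr": the turn, a rotation vector about the tool's x, y, z in rad, a list of three; "grip": the finger opening in m, from 0 to 0.0878. A call has 1 to 8 rows; each row is the pose to reach, as a shift and turn from the pose commanded when the call began, along the tool's axes at that moment; what a row does not reach only later rows make up. A row lasts 1/12 s, in which the tool goes at most 41.7 mm and 7.16 degrees, less where a joint would pass 70% of its speed; a pose out of reach is approached as far as the arm can. A call with a gripper value outside its range is refused whole. The fingers move at their own pace and stop on an object; "squeeze" is the grip in N (left out, the last holds). Time passes only in rows, so rows that repeat a pose let the fingers close. It gives the time, the measured TCP pose, the force, the opening and the grip force at its end, in the units of the state.
- get_obs(): the state, without advancing time (a new reading comes with each control period).
- capture(name): name is "scene" or "top" or "wrist"; returns a dict with "image" (384x512x3 uint8, red, green, blue), "intrinsics" (3x3 intrinsics, pixels), "k1" (the pictures are not rectified: a ray, as slopes to the right and down, at radius r is drawn at 1 + k1 r^2 times it, then the intrinsics apply), "xyz" and "orientation" of the camera in the world. Camera axes: x right, y down, z forward; pixel columns grow to the right and rows downward; lengths in m; the calibration is good to about 2 mm. A picture is of the moment at which its call begins. There is no depth.
- job_done(): hands the job in; it is judged then, once.
The state is a dict: "time": time; "joint_pos": joint angles; "joint_vel": joint speeds; "joint_efforts": joint torques, N m; "position": TCP position; "orientation": TCP orientation; "ft_force": force on the tool from outside, world axes, zero at the start; "wrist_torque": the same for the moment, N m; "grip_width": opening from 0.0 (shut) to 1.0 (fully open); "grasp_force": force on a finger pad.
Only numpy, scipy, OpenCV 4.12 (cv2) and the standard library are available. Lean on these libraries where they do the work, as an engineer would, in place of code of your own. Each camera call takes 0.05 s, during which the arm holds its last target. There are 200 camera calls.

## Task

The cleaned trackball waits in its two-handled dish with the operator's headset left standing over it: hang the headset by its head strap over the bar of the headset stand and let go of it. Then pick up the dish by one of its handles, lift it clear of the desk before turning it, and turn it through about a quarter turn until its free handle points at the keyboard, where the operator sits, keeping the dish level and the ball in its middle all the way. Finish still holding the dish there by its handle, steady and level, 100 mm or more above the desk, with everything else on the desk left where it was.

Things in the scene. Friction and masses are not known exactly. Their poses are not given: they have to be found in the camera images.
- headset: Loose rigid studio headset, about 0.22 kg, standing upright on its two black cups astride the dish. 195 mm tall, 180 wide along its y; origin: middle of its underside, z up, x through its opening, y from cup to cup. Cups 88 mm tall, 66 along x, 106 apart. On top a steel band (20 mm wide along x, 4 thick, flat for 48 along y); separate under it a dark head strap (40 mm wide along x, 4 thick)
- headset_band (a point): middle of the top face of the steel band, 195 mm above the headset's origin: the place to grip, across the 20 mm width (fingers closing along the headset's x). 27 mm of free height lie between the band's underside and the strap's top
- headset_strap (a point): middle of the underside of the head strap, 160 mm above the headset's origin, 35 mm below headset_band; flat for 44 mm along y. This face rests on the bar when the headset hangs
- stand: Fixed headset stand: foot 150 x 100 x 10 mm (x from -30 to +120), 18 mm post at x = +85, 214 tall, and a level round bar, 16 mm thick, from the post to a free end at x = -55. Origin: on the desk under the hanging place; own x from the free end to the post, within 0.25 rad of the robot's x, z up. Pass the headset over the free end (robot side); hung, its x lies along the bar, either way round
- bar_top (a point): the hanging place: top of the bar, 190 mm above the desk, 55 mm in from the free end
- bar_end (a point): free end of the bar, at the height of its centre line, 182 mm above the desk
- dish: Loose aluminium dish, about 0.1 kg, 88 mm across, 28 tall, gently dished (7 degrees near the middle, 14 further out, upright rim), with two equal flat bar handles opposite each other along its own x: 20 mm wide, 10 thick, 18 to 28 mm up, 44 to 94 mm from the axis. Origin: middle of its underside; z up. At the start its x is within 0.25 rad of the robot's x
- handle_a (a point): middle of the grip of the handle on the dish's +x side: 78 mm from the dish's axis, 23 mm above its underside
- handle_b (a point): the same on the handle of the dish's -x side
- dish_middle (a point): where the centre of the ball lies when it rests in the middle of the dish: on the dish's axis, 30 mm above its underside
- ball: Loose black trackball, 40 mm across, about 45 g, free to roll in the dish (its frame turns as it rolls; use ball_center)
- ball_center (a point): centre of the ball
- keyboard_mid (a point): middle of the top of the operator's keyboard, a fixed grey keyboard 330 mm (along the robot's x) x 140 mm, 25 mm tall, near the left or the right end of the desk (the stack of flat round film cans lies at the other end)
- mug: Bystander, loose, to be left alone: white china mug, 80 mm across, 92 mm tall. Origin: middle of its underside
- loupe: Bystander, loose, to be left alone: black film loupe, 42 mm across, 44 mm tall. Origin: middle of its underside
- core_a: Bystander, loose, to be left alone: white plastic film core (ring), 50 mm across, 35 mm tall. Origin: middle of its underside
- core_b: Bystander, loose, to be left alone: white plastic film core (ring), 50 mm across, 35 mm tall. Origin: middle of its underside
- tape: Bystander, loose, to be left alone: roll of yellow splicing tape, 84 mm across, 19 mm tall, lying flat. Origin: middle of its underside
- blower: Bystander, loose, to be left alone: rubber dust blower standing nozzle up, 62 mm across, 112 mm tall. Origin: middle of its underside
- keyboard: the keyboard as a body. Origin in the middle of its underside, x along its 330 mm length, which lies along the robot's x; z up
Things that resemble listed ones, but are neither listed nor needed, are in the scene too. What is shaped like the headset but blue is not meant. There is more than one size of the dish; the one meant has the size given above.

How it is judged:
On the way, in this order (a step that is already met when the one before it is completed fails the run):
1. the headset hangs by its strap on the bar of the stand, let go (z of headset_strap in the frame of stand between 0.178 and 0.205 m and y of headset_strap in the frame of stand between -0.025 and 0.025 m and x of headset_strap in the frame of stand between -0.05 and 0.06 m and angle between headset's own z axis and vertical below 0.25 rad and contact force between headset and stand above 1 N and contact force between headset and the fingers below 0.2 N), for 0.2 s.
2. the dish is lifted clear of the desk, not yet turned (height (world z) of dish above 0.03 m and angle between the x axis of dish and the x axis of keyboard, either way round below 0.5 rad and contact force between the fingers and dish above 1 N), for 0.1 s.
At the end, for the whole second after the job is handed in: Headset hangs let go by its strap on the bar (25 mm sideways). Dish held by one handle (45 mm), over 90 mm up, level within 0.12 rad, still; ball within 10 mm of the middle; the line through the handles, free one ahead, passes within 160 mm of the keyboard's middle, over 1 rad from its length (all of step 1 and linear speed of headset below 0.05 m/s and contact force between the fingers and dish above 2 N and height (world z) of dish above 0.09 m and angle between dish's own z axis and vertical below 0.12 rad and linear speed of dish below 0.03 m/s and angular speed of dish below 0.2 rad/s and distance between ball_center and dish_middle below 0.01 m and y of keyboard_mid in the frame of dish between -0.16 and 0.16 m and angle between the x axis of dish and the x axis of keyboard, either way round above 1 rad and ((distance between the grasp point and handle_a below 0.045 m and x of keyboard_mid in the frame of dish below -0.2 m) or (distance between the grasp point and handle_b below 0.045 m and x of keyboard_mid in the frame of dish above 0.2 m)) and contact force between dish and stand below 0.1 N and contact force between dish and headset below 0.1 N); the arm keeps its last pose, push and grip.
It fails at once if the ball strays more than 15 mm from the middle of the dish (distance between ball_center and dish_middle above 0.015 m).
It fails at once if the dish tips more than 0.25 rad (angle between dish's own z axis and vertical above 0.25 rad).
It fails at once if the dish is turned on the desk (height (world z) of dish below 0.01 m and angle between the x axis of dish and the x axis of keyboard, either way round above 0.65 rad).
It fails at once if the headset falls over (angle between headset's own z axis and vertical above 0.7 rad).
It fails at once if a bystander is disturbed (distance of any of mug, loupe, core_a, core_b, tape, blower from where it was at the start of the episode above 0.03 m).
It also fails if it takes over 72 s, if anything falls off the work surface, if the arm or the gripper's body presses on something with over 40 N, if the wrist force passes 120 N, or if a joint passes its speed limit or range.

## Working session

There is one attempt and no reset: what is moved stays moved. The work goes in short steps, Python scripts to look and compute and a tool call to move; the robot and the scene stay as the last step left them, time stands still between calls to the robot, and variables do not carry over. Pictures are saved under pics/ and viewed, at most 10 in all, crops included, and the job is handed in when it is done.

Besides the shell and the picture viewer there is one more tool, called after "Call:" as name(argument=value, ...) on one line, values as JSON. carry_out: Moves the arm, as the interface text tells. Its arguments: {"type":"object","properties":{"commands":{"type":"array","items":{"type":"object","properties":{"translation":{"type":"array","items":{"type":"number"}},"dr":{"type":"array","items":{"type":"number"}},"grip":{"type":"number"}}}},"squeeze":{"type":"number"}},"required":["commands"]}

```bash
ls; mkdir -p pics
cat > h.py <<'E'
import numpy as np, cv2
from scipy.spatial.transform import Rotation as R
from plant import get_obs, capture, job_done, hold_point_z
def rot(q): return R.from_quat([q[1],q[2],q[3],q[0]])
def ray(c,u,v):
    K=np.array(c["intrinsics"]); d=np.array([(u-K[0,2])/K[0,0],(v-K[1,2])/K[1,1]]); s=d.copy()
    for _ in range(20): s=d/(1+c["k1"]*(s@s))
    return np.array(c["xyz"]),rot(c["orientation"]).apply([s[0],s[1],1])
def onz(c,u,v,z):
    o,d=ray(c,u,v); return o+d*(z-o[2])/d[2]
def proj(c,p):
    K=np.array(c["intrinsics"]); x=rot(c["orientation"]).inv().apply(np.array(p)-c["xyz"]); s=x[:2]/x[2]; s=s*(1+c["k1"]*(s@s))
    return K[0,0]*s[0]+K[0,2],K[1,1]*s[1]+K[1,2]
def tri(c1,p1,c2,p2):
    o1,d1=ray(c1,*p1);o2,d2=ray(c2,*p2)
    t=np.linalg.lstsq(np.stack([d1,-d2],1),o2-o1,rcond=None)[0]
    a,b=o1+t[0]*d1,o2+t[1]*d2; return (a+b)/2,np.linalg.norm(a-b)
def snap(name,f):
    import pickle
    c=capture(name); pickle.dump(c,open(f"pics/{f}.pkl","wb")); cv2.imwrite(f"pics/{f}.png",c["image"][:,:,::-1]); return c
def load(f):
    import pickle; return pickle.load(open(f"pics/{f}.pkl","rb"))
E
python3 - <<'E'
from h import *
for n in("scene","top"):
    c=snap(n,n+"0"); print(n,c["xyz"],rot(c["orientation"]).as_matrix().round(2).tolist())
print(get_obs(),hold_point_z)
E
```

```text
pics
scene [ 1.3405955  -0.84344702  1.06195524] [[0.7, 0.44, -0.57], [0.72, -0.42, 0.55], [0.01, -0.79, -0.61]]
top [0.27142564 0.00966478 1.41706643] [[-0.02, -0.99, 0.16], [-1.0, 0.02, -0.01], [0.01, -0.16, -0.99]]
{'time': 0.1, 'joint_pos': array([-1.39270942e+00,  9.17585563e-02,  1.23175902e+00, -1.72822809e-05,
        1.81979817e+00, -5.67069791e-02]), 'joint_vel': array([ 0.0010843 ,  0.00047437, -0.00390034, -0.00012506,  0.00025323,
        0.00029974]), 'joint_efforts': array([ 1.35570768e-03, -4.47858882e+01, -4.07570422e+01,  6.99116313e-02,
        2.84546998e-02, -1.05139904e-04]), 'position': array([ 0.13952664, -0.58327693,  0.22163857]), 'orientation': array([-8.59449627e-04,  9.93116770e-01,  1.17125316e-01, -6.06160206e-05]), 'ft_force': array([ 0.34808944, -0.48112878, -0.82587249]), 'wrist_torque': array([ 0.01187092, -0.0442151 ,  0.01140178]), 'grasp_force': 0.0, 'grip_width': 1.0000796921453365} 0.0187
```

View pics/scene0.png

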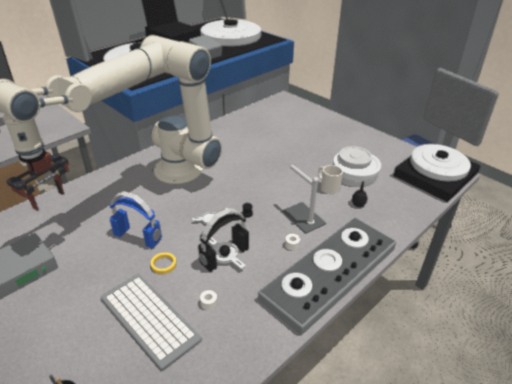

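View pics/top0.png

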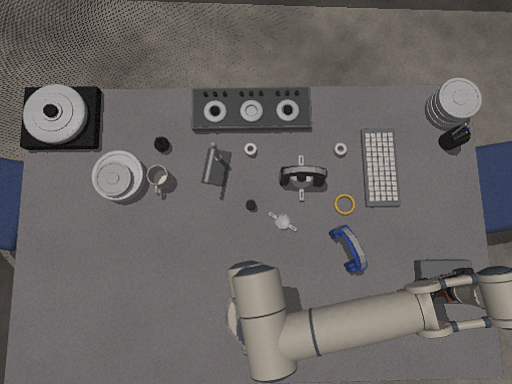

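The scene view shows the black headset at (223,240) astride the dish and the stand at (313,195). In the top view the dish handles are at (301,158) and (302,195), the headset band is near (303,168), the stand near (215,165), and the keyboard at (380,167) on the right (-y). The small dish at (283,222) is a decoy.

Run:
```python
import cv2,numpy as np
a=cv2.imread("pics/top0.png")[130:220,190:350]; b=cv2.imread("pics/scene0.png")[150:285,180:340]
a=cv2.resize(a,None,fx=5,fy=5,interpolation=cv2.INTER_CUBIC)
cv2.imwrite("pics/ta.png",a)
```

```text
(no output)
```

View pics/ta.png

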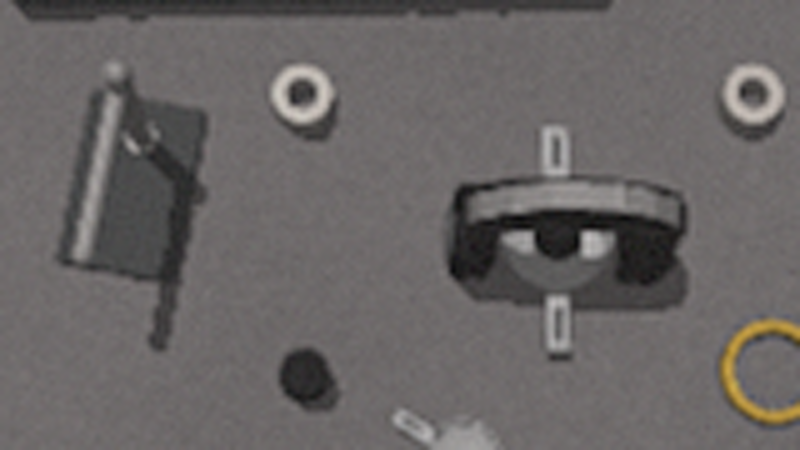

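The crop shows the bar's free end at crop (80,262) and the post top at (116,72). The steel band is around (575,200), and the handles are at (556,150) and (559,325).

Run:
```python
from h import *
t=load("top0"); s=load("scene0")
f=lambda x,y,z:onz(t,190+x/5-.4,130+y/5-.4,z).round(4)
for n,a in dict(post=(116,72,.214),bend=(80,264,.19),bpost=(114,95,.19),band=(575,200,.195),bandL=(470,207,.18),bandR=(685,217,.18),ha_out=(556,126,.028),hb_out=(559,352,.028),ha=(556,152,.028),hb=(559,325,.028),ballc=(557,238,.03),cupL=(475,265,.0),cupR=(650,272,.0),core_a=(303,95,.035),core_b=(753,95,.035),tape=(775,372,.019),loupe=(307,375,.044)).items():
    p=f(*a); print(n,p,"scene px",np.round(proj(s,p),0), np.round(np.hypot(p[0],p[1]),3))
print("kbd",[onz(t,u,v,.025).round(3) for u,v in((361,130),(390,128),(398,205),(367,207))])
print("mug",onz(t,157,177,.09).round(3))
```

```text
post [0.6312 0.1403 0.214 ] scene px [315. 177.] 0.647
bend [0.4962 0.1688 0.19  ] scene px [290. 164.] 0.524
bpost [0.621  0.1444 0.19  ] scene px [312. 181.] 0.638
band [ 0.5359 -0.1884  0.195 ] scene px [224. 211.] 0.568
bandL [ 0.5353 -0.1139  0.18  ] scene px [241. 204.] 0.547
bandR [ 0.5251 -0.2707  0.18  ] scene px [202. 225.] 0.591
ha_out [ 0.6348 -0.2024  0.028 ] scene px [243. 266.] 0.666
hb_out [ 0.4467 -0.1973  0.028 ] scene px [207. 236.] 0.488
ha [ 0.6127 -0.2015  0.028 ] scene px [238. 262.] 0.645
hb [ 0.4687 -0.1982  0.028 ] scene px [211. 240.] 0.509
ballc [ 0.5402 -0.1991  0.03  ] scene px [224. 250.] 0.576
cupL [ 0.5243 -0.1344  0.    ] scene px [235. 245.] 0.541
cupR [ 0.5159 -0.28    0.    ] scene px [202. 265.] 0.587
core_a [0.6627 0.0061 0.035 ] scene px [292. 238.] 0.663
core_b [ 0.6565 -0.3651  0.035 ] scene px [208. 296.] 0.751
tape [ 0.4282 -0.3739  0.019 ] scene px [163. 261.] 0.568
loupe [0.4298 0.007  0.044 ] scene px [246. 205.] 0.43
kbd [array([ 0.738, -0.46 ,  0.025]), array([ 0.745, -0.583,  0.025]), array([ 0.42 , -0.589,  0.025]), array([ 0.414, -0.462,  0.025])]
mug [0.539 0.37  0.09 ]
```

```bash
cat >> h.py <<'E'
def to(p,phi):
    """tool-frame shift and turn from present pose to TCP p, tool y at world angle phi (mod pi), pointing down"""
    o=get_obs(); r=rot(o["orientation"]); m=r.as_matrix()
    for f in (phi,phi+np.pi):
        y=np.array([np.cos(f),np.sin(f),0]); z=np.array([0,0,-1.]); t=np.stack([np.cross(y,z),y,z],1)
        rv=R.from_matrix(m.T@t).as_rotvec()
        print("t",o["time"],"pos",o["position"].round(4),"j6",o["joint_pos"][5].round(2),"F",o["ft_force"].round(1),"-> translation",(m.T@(np.array(p)-o["position"])).round(4),"dr",rv.round(3))
E
python3 -c "
from h import *
to([.53,-.192,.31],-.065)"
```

```text
t 0.1 pos [ 0.1395 -0.5833  0.2216] j6 -0.06 F [ 0.3 -0.5 -0.8] -> translation [ 0.4708 -0.2899 -0.0878] dr [-1.000e-03 -1.000e-03 -1.271e+00]
t 0.1 pos [ 0.1395 -0.5833  0.2216] j6 -0.06 F [ 0.3 -0.5 -0.8] -> translation [ 0.4708 -0.2899 -0.0878] dr [-1.000e-03  2.000e-03  1.871e+00]
```

Call:
carry_out(commands=[{"translation": [0.02, -0.01, -0.04], "dr": [0, 0, -0.12], "grip": 0.0878}, {"translation": [0.06, -0.03, -0.07], "dr": [0, 0, -0.24], "grip": 0.0878}, {"translation": [0.1, -0.05, -0.09], "dr": [0, 0, -0.36], "grip": 0.0878}, {"translation": [0.14, -0.075, -0.09], "dr": [0, 0, -0.48], "grip": 0.0878}, {"translation": [0.175, -0.1, -0.09], "dr": [0, 0, -0.6], "grip": 0.0878}, {"translation": [0.21, -0.12, -0.09], "dr": [0, 0, -0.72], "grip": 0.0878}, {"translation": [0.245, -0.14, -0.09], "dr": [0, 0, -0.84], "grip": 0.0878}, {"translation": [0.28, -0.165, -0.09], "dr": [0, 0, -0.96], "grip": 0.0878}])

```text
time: 0.77
position: [0.3567, -0.3756, 0.3122]
orientation: [-0.0, 0.825, 0.565, 0.0]
ft_force: [0.3, -0.8, 0.6]
grip_width: 1.001
grasp_force: 0.0
```

```bash
python3 -c "
from h import *
to([.53,-.192,.31],-.065)"
```

```text
t 0.7667 pos [ 0.3567 -0.3756  0.3122] j6 -0.51 F [ 0.3 -0.8  0.6] -> translation [0.2339 0.0951 0.0023] dr [-0.    -0.    -0.305]
t 0.7667 pos [ 0.3567 -0.3756  0.3122] j6 -0.51 F [ 0.3 -0.8  0.6] -> translation [0.2339 0.0951 0.0023] dr [-0.     0.     2.836]
```

Call:
carry_out(commands=[{"translation": [0.036, 0.015, 0], "dr": [0, 0, -0.1]}, {"translation": [0.072, 0.03, 0], "dr": [0, 0, -0.2]}, {"translation": [0.108, 0.045, 0], "dr": [0, 0, -0.305]}, {"translation": [0.144, 0.06, 0], "dr": [0, 0, -0.305]}, {"translation": [0.18, 0.075, 0], "dr": [0, 0, -0.305]}, {"translation": [0.216, 0.088, 0], "dr": [0, 0, -0.305]}, {"translation": [0.234, 0.095, 0], "dr": [0, 0, -0.305]}, {"translation": [0.234, 0.095, 0], "dr": [0, 0, -0.305]}])

```text
schema error: expected keys translation, dr, grip
```

Run:
```python
from h import *
c=snap("wrist","w1"); to([.53,-.192,.25],-.065)
print(c["xyz"],rot(c["orientation"]).as_matrix().round(2).tolist(),proj(c,[.53,-.192,.195]))
```

```text
t 0.8167 pos [ 0.3613 -0.3705  0.3127] j6 -0.51 F [3.2 1.8 1.1] -> translation [0.2258 0.0959 0.0638] dr [ 0.002 -0.004 -0.291]
t 0.8167 pos [ 0.3613 -0.3705  0.3127] j6 -0.51 F [3.2 1.8 1.1] -> translation [0.2258 0.0959 0.0638] dr [-0.005 -0.003  2.851]
[ 0.3823286  -0.31012632  0.47491578] [[0.93, -0.35, -0.09], [-0.36, -0.9, -0.24], [0.0, 0.26, -0.97]] (np.float64(388.9259566548981), np.float64(-131.31136999836497))
```

View pics/w1.png

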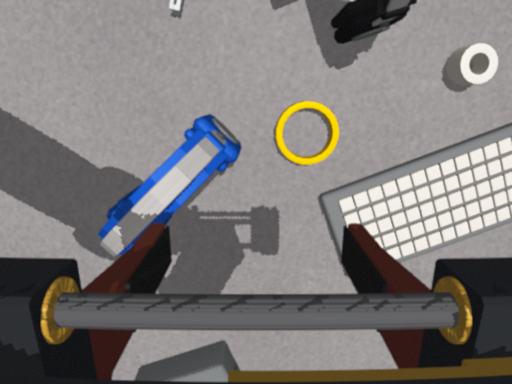

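The move was refused because every row needs `grip`. This wrist view from the old place only shows the blue decoy, tape and keyboard corner, so I'll go on.

Call:
carry_out(commands=[{"translation": [0.036, 0.015, 0], "dr": [0, 0, -0.1], "grip": 0.0878}, {"translation": [0.072, 0.03, 0], "dr": [0, 0, -0.2], "grip": 0.0878}, {"translation": [0.108, 0.045, 0], "dr": [0, 0, -0.29], "grip": 0.0878}, {"translation": [0.14, 0.06, 0], "dr": [0, 0, -0.29], "grip": 0.0878}, {"translation": [0.15, 0.07, 0], "dr": [0, 0, -0.29], "grip": 0.0878}, {"translation": [0.15, 0.08, 0], "dr": [0, 0, -0.29], "grip": 0.0878}, {"translation": [0.15, 0.096, 0], "dr": [0, 0, -0.29], "grip": 0.0878}, {"translation": [0.15, 0.096, 0], "dr": [0, 0, -0.29], "grip": 0.0878}])

```text
time: 1.48
position: [0.5012, -0.2737, 0.3108]
orientation: [-0.001, 0.737, 0.676, -0.0]
ft_force: [0.5, -0.2, -0.9]
grip_width: 1.002
grasp_force: 0.0
```

Run:
```python
from h import *
c=snap("wrist","w2"); to([.53,-.192,.25],-.065)
print(c["xyz"],proj(c,[.53,-.192,.195]))
```

```text
t 1.5333 pos [ 0.5002 -0.2735  0.3111] j6 -0.47 F [-0.3  0.1  0. ] -> translation [0.0838 0.0228 0.0611] dr [-0.002 -0.001 -0.022]
t 1.5333 pos [ 0.5002 -0.2735  0.3111] j6 -0.47 F [-0.3  0.1  0. ] -> translation [0.0838 0.0228 0.0611] dr [-1.00e-03  4.00e-03  3.12e+00]
[ 0.5075268  -0.20369846  0.47348984] (np.float64(283.9898816469326), np.float64(81.92672960073189))
```

View pics/w2.png

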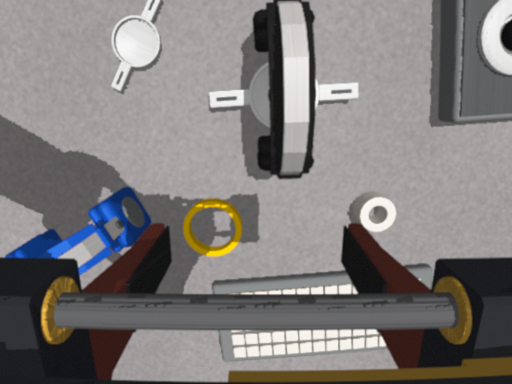

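This is a clear close view. The band runs down columns 275–310 from row 2 to 172, and the dish handle tips are at (208,100) and (358,90).

Run:
```python
from h import *
c=load("w2"); g=cv2.cvtColor(c["image"],cv2.COLOR_RGB2GRAY).astype(int)
for v in (5,20,40,60,75,90,105,120,140,160,168,172):
    row=g[v,262:330]; on=np.where(row>185)[0]+262
    print(v,on.min() if len(on) else None,on.max() if len(on) else None, row[::4].tolist())
for z in(.195,):
    for v in (60,90,120): print(v,[onz(c,u,v,z).round(4) for u in (270,310)])
print("tips",onz(c,208.5,100.5,.028),onz(c,358,90,.028))
```

```text
5 280 299 [162, 89, 33, 36, 115, 190, 187, 187, 190, 191, 77, 35, 142, 160, 164, 163, 158]
20 282 303 [27, 20, 37, 32, 20, 187, 191, 191, 188, 190, 193, 45, 38, 131, 162, 169, 165]
40 283 306 [20, 21, 40, 23, 22, 160, 212, 215, 208, 210, 211, 194, 36, 132, 165, 162, 160]
60 284 308 [91, 89, 37, 26, 21, 69, 237, 235, 236, 236, 234, 236, 37, 69, 165, 159, 162]
75 284 308 [133, 131, 45, 24, 24, 56, 234, 232, 232, 232, 231, 234, 39, 63, 169, 161, 161]
90 285 329 [137, 136, 37, 22, 21, 39, 229, 229, 227, 229, 227, 231, 44, 43, 243, 244, 244]
105 285 317 [139, 139, 56, 23, 23, 33, 228, 225, 224, 225, 223, 227, 52, 98, 158, 159, 159]
120 285 308 [136, 135, 73, 23, 22, 30, 224, 222, 221, 222, 221, 223, 55, 83, 162, 160, 164]
140 None None [19, 17, 24, 24, 20, 51, 178, 181, 178, 178, 181, 169, 31, 151, 166, 163, 165]
160 None None [21, 24, 20, 27, 22, 97, 143, 144, 142, 144, 146, 27, 29, 137, 171, 168, 165]
168 None None [25, 18, 19, 28, 17, 122, 143, 141, 141, 142, 106, 28, 114, 166, 165, 163, 159]
172 None None [98, 93, 57, 29, 25, 106, 112, 111, 102, 104, 46, 52, 161, 171, 161, 158, 160]
60 [array([ 0.5204, -0.1749,  0.195 ]), array([ 0.551 , -0.1774,  0.195 ])]
90 [array([ 0.5187, -0.1972,  0.195 ]), array([ 0.5499, -0.1997,  0.195 ])]
120 [array([ 0.517 , -0.2202,  0.195 ]), array([ 0.5487, -0.2228,  0.195 ])]
tips [ 0.44740461 -0.19923648  0.028     ] [ 0.63547534 -0.20201128  0.028     ]
```

Run:
```python
from h import *
c=load("w2"); g=cv2.cvtColor(c["image"],cv2.COLOR_RGB2GRAY).astype(float)
p=g[:150,290:303].mean(1); d=np.diff(p); print([(i,round(d[i],0)) for i in range(len(d)) if abs(d[i])>5])
K=lambda v:onz(c,296.5,v,.195).round(4)
for v in (45,60,90,120,132): print(v,K(v))
w=lambda v,a,b:(onz(c,a,v,.195),onz(c,b,v,.195))
for v,a,b in((60,283.5,309),(120,284.7,309)):
    A,B=w(v,a,b); print(np.linalg.norm(A-B),(A+B)/2)
```

```text
[(0, np.float64(35.0)), (1, np.float64(25.0)), (2, np.float64(23.0)), (3, np.float64(15.0)), (23, np.float64(11.0)), (24, np.float64(5.0)), (56, np.float64(9.0)), (121, np.float64(-20.0)), (122, np.float64(-15.0))]
45 [ 0.5413 -0.1657  0.195 ]
60 [ 0.5407 -0.1766  0.195 ]
90 [ 0.5393 -0.1989  0.195 ]
120 [ 0.538  -0.2219  0.195 ]
132 [ 0.5374 -0.2314  0.195 ]
0.019573473951903182 [ 0.54048481 -0.17655413  0.195     ]
0.01937064871793114 [ 0.53825992 -0.22195577  0.195     ]
```

```bash
python3 -c "
from h import *
to([.5394,-.199,.174],-.05)"
```

```text
t 1.5333 pos [ 0.5002 -0.2735  0.3111] j6 -0.47 F [-0.3  0.1  0. ] -> translation [0.0775 0.0329 0.1371] dr [-0.002 -0.001 -0.037]
t 1.5333 pos [ 0.5002 -0.2735  0.3111] j6 -0.47 F [-0.3  0.1  0. ] -> translation [0.0775 0.0329 0.1371] dr [-1.000e-03  4.000e-03  3.105e+00]
```

Call:
carry_out(commands=[{"translation": [0.03, 0.012, 0.015], "dr": [0, 0, -0.02], "grip": 0.0878}, {"translation": [0.06, 0.025, 0.03], "dr": [0, 0, -0.035], "grip": 0.0878}, {"translation": [0.0775, 0.033, 0.05], "dr": [0, 0, -0.035], "grip": 0.0878}, {"translation": [0.0775, 0.033, 0.07], "dr": [0, 0, -0.035], "grip": 0.0878}, {"translation": [0.0775, 0.033, 0.09], "dr": [0, 0, -0.035], "grip": 0.0878}, {"translation": [0.0775, 0.033, 0.1], "dr": [0, 0, -0.035], "grip": 0.0878}, {"translation": [0.0775, 0.033, 0.1], "dr": [0, 0, -0.035], "grip": 0.0878}, {"translation": [0.0775, 0.033, 0.1], "dr": [0, 0, -0.035], "grip": 0.0878}])

```text
time: 2.2
position: [0.5389, -0.1991, 0.2127]
orientation: [-0.0, 0.725, 0.688, -0.0]
ft_force: [-0.1, 0.3, 0.0]
grip_width: 1.001
grasp_force: 0.0
```

```bash
python3 -c "
from h import *
to([.5394,-.199,.174],-.05)"
```

```text
t 2.2 pos [ 0.5389 -0.1991  0.2127] j6 -0.36 F [-0.1  0.3  0. ] -> translation [0.0001 0.0006 0.0387] dr [-0.001 -0.    -0.002]
t 2.2 pos [ 0.5389 -0.1991  0.2127] j6 -0.36 F [-0.1  0.3  0. ] -> translation [0.0001 0.0006 0.0387] dr [-0.000e+00  1.000e-03  3.139e+00]
```

Call:
carry_out(commands=[{"translation": [0, 0, 0.02], "dr": [0, 0, 0], "grip": 0.0878}, {"translation": [0, 0, 0.038], "dr": [0, 0, 0], "grip": 0.0878}, {"translation": [0, 0, 0.038], "dr": [0, 0, 0], "grip": 0.0878}, {"translation": [0, 0, 0.038], "dr": [0, 0, 0], "grip": 0.05}, {"translation": [0, 0, 0.038], "dr": [0, 0, 0], "grip": 0.03}, {"translation": [0, 0, 0.038], "dr": [0, 0, 0], "grip": 0.01}, {"translation": [0, 0, 0.038], "dr": [0, 0, 0], "grip": 0.01}, {"translation": [0, 0, 0.038], "dr": [0, 0, 0], "grip": 0.01}], squeeze=40)

```text
time: 2.87
position: [0.5399, -0.1988, 0.1758]
orientation: [0.001, 0.725, 0.689, 0.0]
ft_force: [0.4, -0.3, 1.0]
grip_width: 0.659
grasp_force: 0.0
```

Call:
carry_out(commands=[{"translation": [0, 0, 0], "dr": [0, 0, 0], "grip": 0.01}, {"translation": [0, 0, 0], "dr": [0, 0, 0], "grip": 0.01}, {"translation": [0, 0, 0], "dr": [0, 0, 0], "grip": 0.01}, {"translation": [0, 0, 0], "dr": [0, 0, 0], "grip": 0.01}, {"translation": [0, 0, 0], "dr": [0, 0, 0], "grip": 0.01}, {"translation": [0, 0, 0], "dr": [0, 0, 0], "grip": 0.01}])

```text
time: 3.37
position: [0.5395, -0.1986, 0.1745]
orientation: [-0.0, 0.725, 0.689, -0.0]
ft_force: [-1.9, 0.0, 0.5]
grip_width: 0.22
grasp_force: 40.0
```

Call:
carry_out(commands=[{"translation": [0, 0, -0.005], "dr": [0, 0, 0], "grip": 0.01}, {"translation": [0, 0, -0.012], "dr": [0, 0, 0], "grip": 0.01}, {"translation": [0, 0, -0.022], "dr": [0, 0, 0], "grip": 0.01}, {"translation": [0, 0, -0.034], "dr": [0, 0, 0], "grip": 0.01}, {"translation": [0, 0, -0.047], "dr": [0, 0, 0], "grip": 0.01}, {"translation": [0, 0, -0.06], "dr": [0, 0, 0], "grip": 0.01}, {"translation": [0, 0, -0.07], "dr": [0, 0, 0], "grip": 0.01}, {"translation": [0, 0, -0.075], "dr": [0, 0, 0], "grip": 0.01}])

```text
time: 4.03
position: [0.54, -0.1988, 0.2525]
orientation: [0.002, 0.725, 0.689, 0.001]
ft_force: [-0.1, -0.3, -2.2]
grip_width: 0.219
grasp_force: 40.0
```

```bash
python3 -c "
from h import *
c=snap('scene','s1');c=snap('top','t1')
to([.43,.182,.25],-.208)
import cv2
a=cv2.imread('pics/s1.png')[130:290,170:370];b=cv2.imread('pics/t1.png')[120:230,190:390]
cv2.imwrite('pics/st1.png',cv2.resize(np.vstack([a,b]),None,fx=2.2,fy=2.2))
"
```

```text
t 4.1333 pos [ 0.54   -0.1988  0.2513] j6 -0.36 F [-0.5  0.  -3.2] -> translation [ 0.3747 -0.1292  0.0006] dr [0.003 0.001 0.157]
t 4.1333 pos [ 0.54   -0.1988  0.2513] j6 -0.36 F [-0.5  0.  -3.2] -> translation [ 0.3747 -0.1292  0.0006] dr [-1.000e-03  4.000e-03 -2.985e+00]
```

View pics/st1.png

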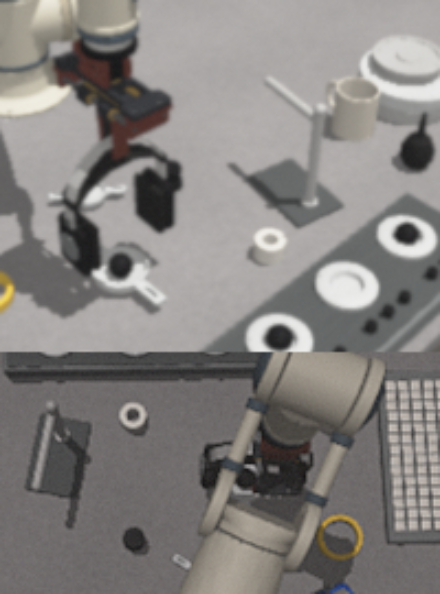

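The headset is lifted clear and upright, and the dish and ball are undisturbed. The bar end in the scene view, about (292,166), agrees with the prediction of (290,164).

Call:
carry_out(commands=[{"translation": [0.01, -0.003, 0], "dr": [0, 0, 0.01], "grip": 0.01}, {"translation": [0.03, -0.01, 0], "dr": [0, 0, 0.02], "grip": 0.01}, {"translation": [0.057, -0.02, 0], "dr": [0, 0, 0.03], "grip": 0.01}, {"translation": [0.085, -0.029, 0], "dr": [0, 0, 0.04], "grip": 0.01}, {"translation": [0.114, -0.039, 0], "dr": [0, 0, 0.05], "grip": 0.01}, {"translation": [0.143, -0.049, 0], "dr": [0, 0, 0.06], "grip": 0.01}, {"translation": [0.172, -0.059, 0], "dr": [0, 0, 0.07], "grip": 0.01}, {"translation": [0.2, -0.069, 0], "dr": [0, 0, 0.08], "grip": 0.01}])

```text
time: 4.8
position: [0.4794, 0.0066, 0.2484]
orientation: [-0.001, 0.752, 0.659, -0.0]
ft_force: [0.4, 0.0, -1.6]
grip_width: 0.219
grasp_force: 40.0
```

Call:
carry_out(commands=[{"translation": [0.028, -0.008, 0], "dr": [0, 0, 0.01], "grip": 0.01}, {"translation": [0.056, -0.015, 0], "dr": [0, 0, 0.02], "grip": 0.01}, {"translation": [0.084, -0.023, 0], "dr": [0, 0, 0.035], "grip": 0.01}, {"translation": [0.112, -0.03, 0], "dr": [0, 0, 0.045], "grip": 0.01}, {"translation": [0.135, -0.036, 0], "dr": [0, 0, 0.06], "grip": 0.01}, {"translation": [0.152, -0.041, 0], "dr": [0, 0, 0.07], "grip": 0.01}, {"translation": [0.162, -0.043, 0], "dr": [0, 0, 0.077], "grip": 0.01}, {"translation": [0.165, -0.044, 0], "dr": [0, 0, 0.077], "grip": 0.01}])

```text
time: 5.47
position: [0.4575, 0.176, 0.2483]
orientation: [-0.001, 0.776, 0.631, -0.001]
ft_force: [-1.1, 0.6, -1.2]
grip_width: 0.222
grasp_force: 40.0
```

```bash
python3 -c "
from h import *
c=snap('wrist','w3');snap('scene','s3')
print(proj(c,[.4962,.1688,.19]),proj(c,[.631,.140,.214]))
to([.43,.182,.25],-.208)
to([.55,.1575,.215],-.208)
a=cv2.imread('pics/w3.png');b=cv2.resize(cv2.imread('pics/s3.png')[100:220,230:350],None,fx=2.4,fy=3.2)
cv2.imwrite('pics/ws3.png',np.hstack([a,b]))
"
```

```text
(np.float64(314.27855595864946), np.float64(206.20251596094946)) (np.float64(535.7102992172221), np.float64(218.15402398944036))
t 5.5667 pos [0.458  0.1745 0.2487] j6 0.5 F [ 0.7 -0.4 -2.6] -> translation [ 0.0016 -0.0289 -0.0013] dr [-0.001  0.001  0.001]
t 5.5667 pos [0.458  0.1745 0.2487] j6 0.5 F [ 0.7 -0.4 -2.6] -> translation [ 0.0016 -0.0289 -0.0013] dr [-1.00e-03 -2.00e-03 -3.14e+00]
t 5.5667 pos [0.458  0.1745 0.2487] j6 0.5 F [ 0.7 -0.4 -2.6] -> translation [0.0023 0.0936 0.0336] dr [-0.001  0.001  0.001]
t 5.5667 pos [0.458  0.1745 0.2487] j6 0.5 F [ 0.7 -0.4 -2.6] -> translation [0.0023 0.0936 0.0336] dr [-1.00e-03 -2.00e-03 -3.14e+00]
```

View pics/ws3.png

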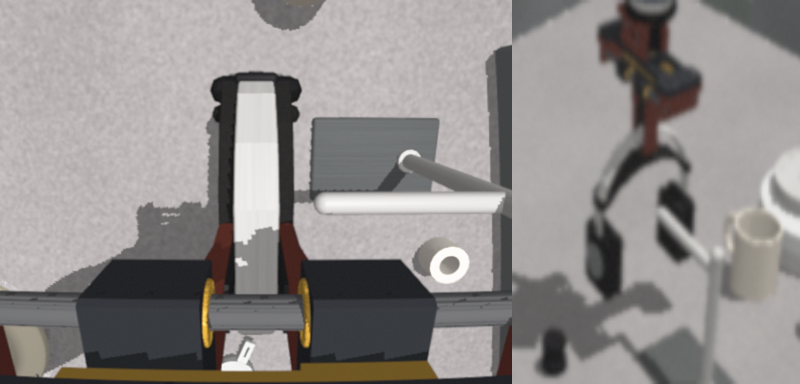

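The wrist view shows the bar end at (313,203), against a predicted (314,206). The bar is parallel to the tool's closing line and the headset is still short of the free end, so I'll slide it on.

Call:
carry_out(commands=[{"translation": [0.001, 0.006, 0], "dr": [0, 0, 0], "grip": 0.01}, {"translation": [0.002, 0.018, 0], "dr": [0, 0, 0], "grip": 0.01}, {"translation": [0.003, 0.034, 0], "dr": [0, 0, 0], "grip": 0.01}, {"translation": [0.003, 0.052, 0], "dr": [0, 0, 0], "grip": 0.01}, {"translation": [0.003, 0.07, 0], "dr": [0, 0, 0], "grip": 0.01}, {"translation": [0.003, 0.084, 0], "dr": [0, 0, 0], "grip": 0.01}, {"translation": [0.003, 0.092, 0], "dr": [0, 0, 0], "grip": 0.01}, {"translation": [0.003, 0.094, 0], "dr": [0, 0, 0], "grip": 0.01}])

```text
time: 6.23
position: [0.5525, 0.1562, 0.2486]
orientation: [-0.0, 0.777, 0.629, -0.001]
ft_force: [0.7, 0.9, -2.4]
grip_width: 0.218
grasp_force: 40.0
```

Call:
carry_out(commands=[{"translation": [0, 0, 0.008], "dr": [0, 0, 0], "grip": 0.01}, {"translation": [0, 0, 0.018], "dr": [0, 0, 0], "grip": 0.01}, {"translation": [0, 0, 0.027], "dr": [0, 0, 0], "grip": 0.01}, {"translation": [0, 0, 0.034], "dr": [0, 0, 0], "grip": 0.01}, {"translation": [0, 0, 0.038], "dr": [0, 0, 0], "grip": 0.01}, {"translation": [0, 0, 0.041], "dr": [0, 0, 0], "grip": 0.01}, {"translation": [0, 0, 0.043], "dr": [0, 0, 0], "grip": 0.01}, {"translation": [0, 0, 0.043], "dr": [0, 0, 0], "grip": 0.01}])

```text
time: 6.9
position: [0.5511, 0.1577, 0.2063]
orientation: [-0.0, 0.777, 0.63, -0.0]
ft_force: [0.7, 0.2, -2.7]
grip_width: 0.217
grasp_force: 40.0
```

Still carrying the weight. Lower gently to contact.

Call:
carry_out(commands=[{"translation": [0, 0, 0.001], "dr": [0, 0, 0], "grip": 0.01}, {"translation": [0, 0, 0.002], "dr": [0, 0, 0], "grip": 0.01}, {"translation": [0, 0, 0.003], "dr": [0, 0, 0], "grip": 0.01}, {"translation": [0, 0, 0.003], "dr": [0, 0, 0], "grip": 0.01}, {"translation": [0, 0, 0.003], "dr": [0, 0, 0], "grip": 0.01}])

```text
time: 7.32
position: [0.5515, 0.1576, 0.2043]
orientation: [0.0, 0.777, 0.63, 0.001]
ft_force: [-0.6, -0.5, 1.6]
grip_width: 0.223
grasp_force: 40.0
```

Force has gone to upward: it's resting on the bar. Release.

Call:
carry_out(commands=[{"translation": [0, 0, 0], "dr": [0, 0, 0], "grip": 0.024}, {"translation": [0, 0, 0], "dr": [0, 0, 0], "grip": 0.03}, {"translation": [0, 0, 0], "dr": [0, 0, 0], "grip": 0.04}, {"translation": [0, 0, 0], "dr": [0, 0, 0], "grip": 0.06}, {"translation": [0, 0, 0], "dr": [0, 0, 0], "grip": 0.06}, {"translation": [0, 0, 0], "dr": [0, 0, 0], "grip": 0.06}, {"translation": [0, 0, 0], "dr": [0, 0, 0], "grip": 0.06}, {"translation": [0, 0, 0], "dr": [0, 0, 0], "grip": 0.06}])

```text
time: 7.98
position: [0.5513, 0.1576, 0.2035]
orientation: [-0.0, 0.777, 0.63, -0.0]
ft_force: [0.5, -0.7, -0.0]
grip_width: 0.68
grasp_force: 0.0
```

Call:
carry_out(commands=[{"translation": [0, 0, -0.01], "dr": [0, 0, 0], "grip": 0.06}, {"translation": [0, 0, -0.03], "dr": [0, 0, 0], "grip": 0.06}, {"translation": [0, 0, -0.05], "dr": [0, 0, 0], "grip": 0.06}, {"translation": [0, 0, -0.07], "dr": [0, 0, 0], "grip": 0.06}, {"translation": [0, 0, -0.09], "dr": [0, 0, 0], "grip": 0.06}, {"translation": [0, 0, -0.11], "dr": [0, 0, 0], "grip": 0.06}, {"translation": [0, 0, -0.12], "dr": [0, 0, 0], "grip": 0.06}, {"translation": [0, 0, -0.12], "dr": [0, 0, 0], "grip": 0.06}])

```text
time: 8.65
position: [0.5518, 0.1576, 0.3278]
orientation: [0.001, 0.777, 0.63, 0.003]
ft_force: [0.2, 0.2, 0.5]
grip_width: 0.685
grasp_force: 0.0
```

```bash
python3 -c "
from h import *
c=snap('wrist','w4');snap('scene','s4')
to([.54,-.198,.32],-1.585)
a=cv2.imread('pics/w4.png');b=cv2.resize(cv2.imread('pics/s4.png')[100:220,230:350],None,fx=2.4,fy=3.2)
cv2.imwrite('pics/ws4.png',np.hstack([a,b]))
"
```

```text
t 8.75 pos [0.5515 0.1576 0.324 ] j6 0.43 F [ 0.1 -0.  -0.3] -> translation [-0.3503  0.0622  0.0039] dr [ 1.000e-03 -1.000e-03  1.377e+00]
t 8.75 pos [0.5515 0.1576 0.324 ] j6 0.43 F [ 0.1 -0.  -0.3] -> translation [-0.3503  0.0622  0.0039] dr [ 1.000e-03  1.000e-03 -1.765e+00]
```

View pics/ws4.png

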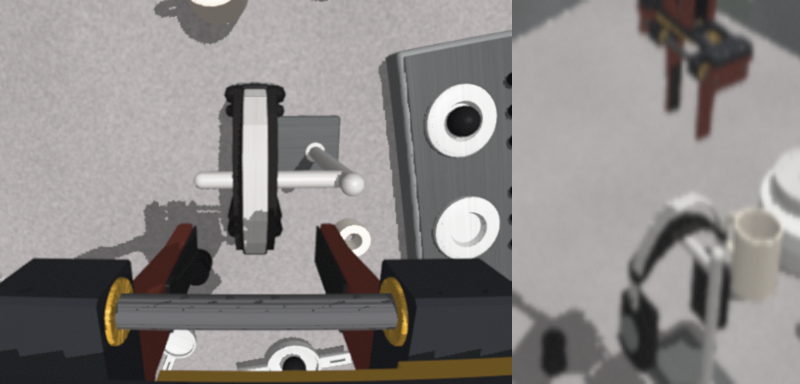

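The headset hangs on the bar, square to it, crossing the bar at wrist pixel (255,180), and it is let go. Next I move to the dish's far handle.

Call:
carry_out(commands=[{"translation": [-0.02, 0.004, 0], "dr": [0, 0, 0.12], "grip": 0.06}, {"translation": [-0.05, 0.009, 0], "dr": [0, 0, 0.24], "grip": 0.06}, {"translation": [-0.085, 0.015, 0], "dr": [0, 0, 0.36], "grip": 0.06}, {"translation": [-0.12, 0.021, 0], "dr": [0, 0, 0.48], "grip": 0.06}, {"translation": [-0.155, 0.027, 0], "dr": [0, 0, 0.6], "grip": 0.06}, {"translation": [-0.19, 0.033, 0], "dr": [0, 0, 0.72], "grip": 0.06}, {"translation": [-0.225, 0.039, 0.01], "dr": [0, 0, 0.84], "grip": 0.06}, {"translation": [-0.26, 0.045, 0.02], "dr": [0, 0, 0.96], "grip": 0.06}])

```text
time: 9.42
position: [0.5412, -0.1077, 0.3026]
orientation: [-0.0, 0.98, 0.197, -0.0]
ft_force: [-0.1, 0.5, -1.0]
grip_width: 0.681
grasp_force: 0.0
```

```bash
python3 -c "
from h import *
to([.53,-.2,.26],-1.585)"
```

```text
t 9.4167 pos [ 0.5412 -0.1077  0.3026] j6 0.92 F [-0.1  0.5 -1. ] -> translation [-0.0459  0.0808  0.0426] dr [-0.     0.     0.411]
t 9.4167 pos [ 0.5412 -0.1077  0.3026] j6 0.92 F [-0.1  0.5 -1. ] -> translation [-0.0459  0.0808  0.0426] dr [-1.00e-03 -0.00e+00 -2.73e+00]
```

Call:
carry_out(commands=[{"translation": [-0.015, 0.025, 0.01], "dr": [0, 0, 0.12], "grip": 0.06}, {"translation": [-0.03, 0.05, 0.02], "dr": [0, 0, 0.24], "grip": 0.06}, {"translation": [-0.04, 0.07, 0.03], "dr": [0, 0, 0.35], "grip": 0.06}, {"translation": [-0.046, 0.081, 0.04], "dr": [0, 0, 0.411], "grip": 0.06}, {"translation": [-0.046, 0.081, 0.042], "dr": [0, 0, 0.411], "grip": 0.06}, {"translation": [-0.046, 0.081, 0.042], "dr": [0, 0, 0.411], "grip": 0.06}, {"translation": [-0.046, 0.081, 0.042], "dr": [0, 0, 0.411], "grip": 0.06}])

```text
time: 10.0
position: [0.531, -0.1978, 0.2613]
orientation: [-0.0, 1.0, -0.003, -0.0]
ft_force: [0.9, -0.5, -0.3]
grip_width: 0.686
grasp_force: 0.0
```

```bash
python3 -c "
from h import *
c=snap('wrist','w5')
print(proj(c,[.6355,-.202,.028]),proj(c,[.5414,-.2006,.03]))
to([.619,-.2018,.06],-1.585)
"
```

```text
(np.float64(258.79053309221996), np.float64(68.16995184778455)) (np.float64(257.85404751353343), np.float64(153.71531488731355))
t 10.05 pos [ 0.5313 -0.1976  0.262 ] j6 1.16 F [0.1 0.6 0.8] -> translation [0.0876 0.0037 0.202 ] dr [-0.    -0.     0.009]
t 10.05 pos [ 0.5313 -0.1976  0.262 ] j6 1.16 F [0.1 0.6 0.8] -> translation [0.0876 0.0037 0.202 ] dr [ 1.000e-03 -0.000e+00 -3.133e+00]
```

View pics/w5.png

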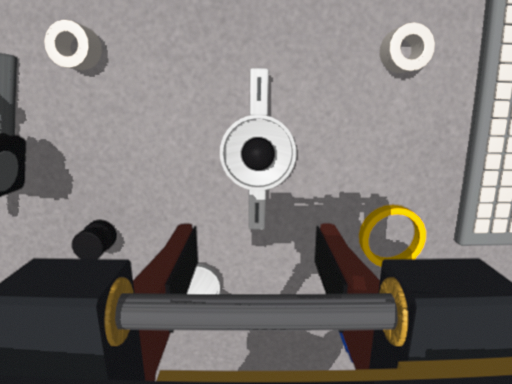

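The dish and ball sit where predicted: handle tip at (259,68), ball at (258,153) in the centre. I'll descend on the far handle.

Call:
carry_out(commands=[{"translation": [0.03, 0.0015, 0.015], "dr": [0, 0, 0.009], "grip": 0.06}, {"translation": [0.06, 0.0035, 0.03], "dr": [0, 0, 0.009], "grip": 0.06}, {"translation": [0.08, 0.0035, 0.06], "dr": [0, 0, 0.009], "grip": 0.06}, {"translation": [0.088, 0.0035, 0.095], "dr": [0, 0, 0.009], "grip": 0.06}, {"translation": [0.088, 0.0035, 0.13], "dr": [0, 0, 0.009], "grip": 0.06}, {"translation": [0.088, 0.0035, 0.16], "dr": [0, 0, 0.009], "grip": 0.06}, {"translation": [0.088, 0.0035, 0.18], "dr": [0, 0, 0.009], "grip": 0.06}, {"translation": [0.088, 0.0035, 0.18], "dr": [0, 0, 0.009], "grip": 0.06}])

```text
time: 10.72
position: [0.617, -0.2005, 0.0757]
orientation: [-0.002, 1.0, -0.007, -0.004]
ft_force: [-1.0, 1.0, -1.1]
grip_width: 0.683
grasp_force: 0.0
```

```bash
python3 -c "
from h import *
to([.619,-.2016,.007],-1.585)
"
```

```text
t 10.7167 pos [ 0.617  -0.2005  0.0757] j6 1.22 F [-1.   1.  -1.1] -> translation [0.0026 0.0013 0.0687] dr [-0.003  0.008 -0.   ]
t 10.7167 pos [ 0.617  -0.2005  0.0757] j6 1.22 F [-1.   1.  -1.1] -> translation [0.0026 0.0013 0.0687] dr [0.013 0.005 3.141]
```

Call:
carry_out(commands=[{"translation": [0.001, 0.001, 0.02], "dr": [0, 0, 0], "grip": 0.06}, {"translation": [0.001, 0.001, 0.04], "dr": [0, 0, 0], "grip": 0.06}, {"translation": [0.001, 0.001, 0.055], "dr": [0, 0, 0], "grip": 0.06}, {"translation": [0.001, 0.001, 0.062], "dr": [0, 0, 0], "grip": 0.06}, {"translation": [0.001, 0.001, 0.062], "dr": [0, 0, 0], "grip": 0.06}, {"translation": [0.001, 0.001, 0.062], "dr": [0, 0, 0], "grip": 0.06}, {"translation": [0.001, 0.001, 0.062], "dr": [0, 0, 0], "grip": 0.06}])

```text
time: 11.3
position: [0.6213, -0.2041, 0.022]
orientation: [0.001, 1.0, -0.008, 0.002]
ft_force: [-0.4, 0.2, -0.9]
grip_width: 0.684
grasp_force: 0.0
```

```bash
python3 -c "
from h import *
to([.619,-.2016,.007],-1.585)
"
```

```text
t 11.3 pos [ 0.6213 -0.2041  0.022 ] j6 1.22 F [-0.4  0.2 -0.9] -> translation [-0.0024 -0.0025  0.015 ] dr [ 0.001 -0.003 -0.002]
t 11.3 pos [ 0.6213 -0.2041  0.022 ] j6 1.22 F [-0.4  0.2 -0.9] -> translation [-0.0024 -0.0025  0.015 ] dr [-5.000e-03 -2.000e-03  3.139e+00]
```

Call:
carry_out(commands=[{"translation": [-0.002, -0.0022, 0.006], "dr": [0, 0, 0], "grip": 0.06}, {"translation": [-0.002, -0.0022, 0.011], "dr": [0, 0, 0], "grip": 0.055}, {"translation": [-0.002, -0.0022, 0.014], "dr": [0, 0, 0], "grip": 0.05}, {"translation": [-0.002, -0.0022, 0.014], "dr": [0, 0, 0], "grip": 0.044}, {"translation": [-0.002, -0.0022, 0.014], "dr": [0, 0, 0], "grip": 0.038}, {"translation": [-0.002, -0.0022, 0.014], "dr": [0, 0, 0], "grip": 0.032}, {"translation": [-0.002, -0.0022, 0.014], "dr": [0, 0, 0], "grip": 0.028}, {"translation": [-0.002, -0.0022, 0.014], "dr": [0, 0, 0], "grip": 0.028}], squeeze=10)

```text
time: 11.97
position: [0.6182, -0.2018, 0.0058]
orientation: [0.0, 1.0, -0.009, 0.0]
ft_force: [-0.3, 0.2, 0.0]
grip_width: 0.326
grasp_force: 0.0
```

```bash
python3 -c "
from h import *
to([.619,-.2018,.007],-1.585);print(get_obs()['grip_width'])
"
```

```text
t 11.9667 pos [ 0.6182 -0.2018  0.0058] j6 1.22 F [-0.3  0.2  0. ] -> translation [ 0.0008 -0.     -0.0012] dr [ 0.    -0.    -0.003]
t 11.9667 pos [ 0.6182 -0.2018  0.0058] j6 1.22 F [-0.3  0.2  0. ] -> translation [ 0.0008 -0.     -0.0012] dr [-1.000e-03 -0.000e+00  3.138e+00]
0.3255082989240296
```

Well placed. Close slowly, then squeeze hard.

Call:
carry_out(commands=[{"translation": [0, 0, 0], "dr": [0, 0, 0], "grip": 0.026}, {"translation": [0, 0, 0], "dr": [0, 0, 0], "grip": 0.024}, {"translation": [0, 0, 0], "dr": [0, 0, 0], "grip": 0.022}, {"translation": [0, 0, 0], "dr": [0, 0, 0], "grip": 0.0205}, {"translation": [0, 0, 0], "dr": [0, 0, 0], "grip": 0.019}, {"translation": [0, 0, 0], "dr": [0, 0, 0], "grip": 0.017}, {"translation": [0, 0, 0], "dr": [0, 0, 0], "grip": 0.014}, {"translation": [0, 0, 0], "dr": [0, 0, 0], "grip": 0.01}], squeeze=10)

```text
time: 12.63
position: [0.6181, -0.2016, 0.0056]
orientation: [-0.0, 1.0, -0.009, 0.0]
ft_force: [0.8, 0.7, 0.0]
grip_width: 0.229
grasp_force: 10.0
```

Call:
carry_out(commands=[{"translation": [0, 0, 0], "dr": [0, 0, 0], "grip": 0.01}, {"translation": [0, 0, 0], "dr": [0, 0, 0], "grip": 0.01}, {"translation": [0, 0, 0], "dr": [0, 0, 0], "grip": 0.01}, {"translation": [0, 0, 0], "dr": [0, 0, 0], "grip": 0.01}], squeeze=55)

```text
time: 12.97
position: [0.6181, -0.2017, 0.0056]
orientation: [-0.0, 1.0, -0.009, 0.0]
ft_force: [-0.4, 0.7, -0.0]
grip_width: 0.223
grasp_force: 55.0
```

Call:
carry_out(commands=[{"translation": [0, 0, -0.001], "dr": [0, 0, 0], "grip": 0.01}, {"translation": [0, 0, -0.002], "dr": [0, 0, 0], "grip": 0.01}, {"translation": [0, 0, -0.004], "dr": [0, 0, 0], "grip": 0.01}, {"translation": [0, 0, -0.006], "dr": [0, 0, 0], "grip": 0.01}, {"translation": [0, 0, -0.009], "dr": [0, 0, 0], "grip": 0.01}, {"translation": [0, 0, -0.011], "dr": [0, 0, 0], "grip": 0.01}, {"translation": [0, 0, -0.012], "dr": [0, 0, 0], "grip": 0.01}, {"translation": [0, 0, -0.012], "dr": [0, 0, 0], "grip": 0.01}])

```text
time: 13.63
position: [0.6183, -0.2018, 0.0181]
orientation: [0.0, 1.0, -0.009, 0.0]
ft_force: [0.3, 0.0, -0.8]
grip_width: 0.224
grasp_force: 55.0
```

```bash
python3 -c "
from h import *
c=snap('wrist','w6');s=snap('scene','s6');o=get_obs();print(o['position'],o['wrist_torque'],o['ft_force'],o['orientation'])
a=cv2.resize(cv2.imread('pics/s6.png')[190:300,170:290],None,fx=4,fy=4,interpolation=cv2.INTER_CUBIC)
cv2.imwrite('pics/s6c.png',a)
for p in([.540,-.2005,.042],):print(proj(s,p),proj(c,p))
for z in(.026,.04):print(proj(s,[.4467,-.199,z]))
"
```

```text
[ 0.61811656 -0.20171354  0.01761615] [-0.02184073 -0.11388639 -0.03438113] [-0.37637886  0.64550328 -1.32891871] [ 4.04122408e-05  9.99962994e-01 -8.60253835e-03  6.92562317e-05]
(np.float64(223.75343542946345), np.float64(247.71894789990972)) (np.float64(254.57950561637227), np.float64(402.1756233510307))
(np.float64(206.8238961277455), np.float64(237.07142737824995))
(np.float64(206.57519947162567), np.float64(234.1491214681433))
```

View pics/s6c.png

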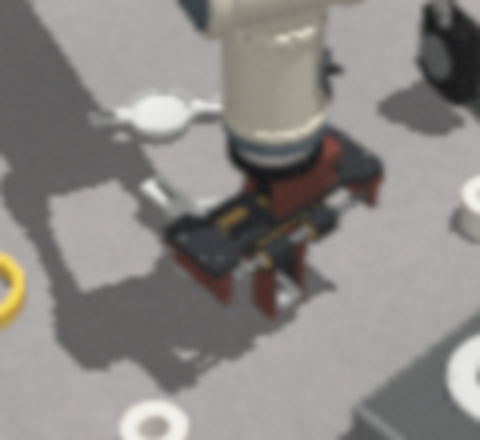

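The free handle tip is at about (206,236) in the full scene frame, within 0.04 rad of level, and the wrist moment (0.11 N m) matches the full dish weight. That was the last of the 10 pictures, so numbers only from here. Lift on.

Call:
carry_out(commands=[{"translation": [0, 0, -0.002], "dr": [0, 0, 0], "grip": 0.01}, {"translation": [0, 0, -0.005], "dr": [0, 0, 0], "grip": 0.01}, {"translation": [0, 0, -0.01], "dr": [0, 0, 0], "grip": 0.01}, {"translation": [0, 0, -0.016], "dr": [0, 0, 0], "grip": 0.01}, {"translation": [0, 0, -0.023], "dr": [0, 0, 0], "grip": 0.01}, {"translation": [0, 0, -0.03], "dr": [0, 0, 0], "grip": 0.01}, {"translation": [0, 0, -0.037], "dr": [0, 0, 0], "grip": 0.01}, {"translation": [0, 0, -0.044], "dr": [0, 0, 0], "grip": 0.01}])

```text
time: 14.4
position: [0.6183, -0.2018, 0.0627]
orientation: [0.0, 1.0, -0.009, 0.0]
ft_force: [0.3, 0.3, -1.1]
grip_width: 0.221
grasp_force: 55.0
```

Call:
carry_out(commands=[{"translation": [0, 0, -0.007], "dr": [0, 0, 0], "grip": 0.01}, {"translation": [0, 0, -0.014], "dr": [0, 0, 0], "grip": 0.01}, {"translation": [0, 0, -0.021], "dr": [0, 0, 0], "grip": 0.01}, {"translation": [0, 0, -0.028], "dr": [0, 0, 0], "grip": 0.01}, {"translation": [0, 0, -0.035], "dr": [0, 0, 0], "grip": 0.01}, {"translation": [0, 0, -0.041], "dr": [0, 0, 0], "grip": 0.01}, {"translation": [0, 0, -0.046], "dr": [0, 0, 0], "grip": 0.01}, {"translation": [0, 0, -0.05], "dr": [0, 0, 0], "grip": 0.01}])

```text
time: 15.07
position: [0.6182, -0.2017, 0.1123]
orientation: [0.0, 1.0, -0.009, 0.0]
ft_force: [-0.2, 0.2, -0.9]
grip_width: 0.222
grasp_force: 55.0
```

Call:
carry_out(commands=[{"translation": [0, 0, -0.004], "dr": [0, 0, 0], "grip": 0.01}, {"translation": [0, 0, -0.008], "dr": [0, 0, 0], "grip": 0.01}, {"translation": [0, 0, -0.012], "dr": [0, 0, 0], "grip": 0.01}, {"translation": [0, 0, -0.016], "dr": [0, 0, 0], "grip": 0.01}, {"translation": [0, 0, -0.019], "dr": [0, 0, 0], "grip": 0.01}, {"translation": [0, 0, -0.021], "dr": [0, 0, 0], "grip": 0.01}, {"translation": [0, 0, -0.022], "dr": [0, 0, 0], "grip": 0.01}, {"translation": [0, 0, -0.022], "dr": [0, 0, 0], "grip": 0.01}])

```text
time: 15.73
position: [0.6182, -0.2017, 0.1338]
orientation: [0.0, 1.0, -0.009, 0.0]
ft_force: [0.1, -0.4, -0.9]
grip_width: 0.222
grasp_force: 55.0
```

```bash
python3 -c "
from h import *
s=snap('scene','s7');o=get_obs();print(o['time'],o['position'],o['wrist_torque'],o['ft_force'],o['joint_pos'])
dz=o['position'][2]-.0056; p=[.4467,-.199,.023+dz]; u,v=proj(s,p); print('tip expected',u,v,'1cm lower',proj(s,[.4467,-.199,.013+dz]))
u,v=int(u),int(v); g=cv2.cvtColor(s['image'],cv2.COLOR_RGB2GRAY); print(u,v); print(g[v-9:v+10,u-9:u+14])
"
```

```text
15.7833 [ 0.61807464 -0.20168542  0.13353595] [-0.0092403  -0.04845343 -0.06072202] [-0.22933003  0.06446095 -1.61847814] [-3.67721097e-01  2.26459648e-01  1.23858540e+00 -3.17142320e-05
  1.67657073e+00  1.22027700e+00]
tip expected 204.509730161577 209.7229123267755 1cm lower (np.float64(204.70307808783656), np.float64(212.02136647890904))
204 209
[[169 169 170 170 170 168 168 169 169 170 169 168 169 168 167 168 169 168
  170 171 169 170 168]
 [169 168 170 168 168 167 168 169 171 171 169 168 167 169 169 169 169 169
  169 169 169 169 169]
 [166 166 168 167 167 167 168 168 170 171 170 169 169 168 168 168 169 170
  169 169 168 169 168]
 [167 167 170 169 168 168 168 169 169 171 169 169 169 168 166 169 168 168
  170 168 168 169 169]
 [167 169 168 170 170 169 168 169 170 168 169 169 167 168 166 168 168 168
  169 168 167 169 169]
 [168 169 167 167 167 168 169 170 169 169 169 167 166 167 168 170 170 169
  169 168 168 169 169]
 [169 168 167 165 166 167 169 168 168 169 169 167 167 167 168 169 168 168
  169 168 168 170 170]
 [168 167 166 166 165 167 167 167 168 170 170 172 169 165 165 166 167
[... 395 characters left out ...]
166 171 171 170 168]
 [166 167 167 168 168 166 165 164 163 176 202 219 219 198 160 132 128 143
  163 175 176 174 171]
 [166 166 168 169 167 166 166 167 169 164 170 190 213 219 204 162 130 132
  144 157 170 176 169]
 [166 167 168 169 168 166 169 176 181 175 175 177 188 211 218 201 161 132
  118 114 126 142 141]
 [168 168 168 170 169 169 174 182 189 203 219 217 201 190 203 204 164 115
   83  69  73  86  87]
 [169 173 176 179 182 184 191 192 205 224 233 233 225 200 171 154 119  76
   55  47  45  45  47]
 [171 176 183 196 212 219 220 217 222 231 235 236 231 205 146  97  67  52
   50  44  43  41  44]
 [186 187 193 207 219 226 226 225 224 229 234 234 228 192 121  64  47  46
   50  49  45  46  53]]
```

The tip is at about (204,209.5) against an expected 209.7, so the dish is level to about 0.02 rad. Now turn about the dish's own axis, with small steps to keep the ball calm.

Call:
carry_out(commands=[{"translation": [0, -0.0016, 0], "dr": [0, 0, -0.02], "grip": 0.01}, {"translation": [-0.0001, -0.0039, 0], "dr": [0, 0, -0.05], "grip": 0.01}, {"translation": [-0.0003, -0.007, 0], "dr": [0, 0, -0.09], "grip": 0.01}, {"translation": [-0.0008, -0.0109, 0], "dr": [0, 0, -0.14], "grip": 0.01}, {"translation": [-0.0014, -0.0147, 0], "dr": [0, 0, -0.19], "grip": 0.01}, {"translation": [-0.0022, -0.0185, 0], "dr": [0, 0, -0.24], "grip": 0.01}, {"translation": [-0.0033, -0.0223, 0], "dr": [0, 0, -0.29], "grip": 0.01}, {"translation": [-0.0045, -0.026, 0], "dr": [0, 0, -0.34], "grip": 0.01}])

```text
time: 16.45
position: [0.6138, -0.1752, 0.1332]
orientation: [-0.0, 0.987, 0.162, -0.0]
ft_force: [0.2, 0.2, -1.8]
grip_width: 0.224
grasp_force: 55.0
```

Call:
carry_out(commands=[{"translation": [-0.0001, -0.0039, 0], "dr": [0, 0, -0.05], "grip": 0.01}, {"translation": [-0.0004, -0.0078, 0], "dr": [0, 0, -0.1], "grip": 0.01}, {"translation": [-0.0009, -0.0117, 0], "dr": [0, 0, -0.15], "grip": 0.01}, {"translation": [-0.0016, -0.0155, 0], "dr": [0, 0, -0.2], "grip": 0.01}, {"translation": [-0.0024, -0.0193, 0], "dr": [0, 0, -0.25], "grip": 0.01}, {"translation": [-0.0035, -0.0231, 0], "dr": [0, 0, -0.3], "grip": 0.01}, {"translation": [-0.0047, -0.0267, 0], "dr": [0, 0, -0.35], "grip": 0.01}, {"translation": [-0.0062, -0.0304, 0], "dr": [0, 0, -0.4], "grip": 0.01}])

```text
time: 17.12
position: [0.5983, -0.1484, 0.1332]
orientation: [-0.0, 0.935, 0.355, -0.0]
ft_force: [-0.5, -0.1, -1.6]
grip_width: 0.223
grasp_force: 55.0
```

Call:
carry_out(commands=[{"translation": [-0.0001, -0.0039, 0], "dr": [0, 0, -0.05], "grip": 0.01}, {"translation": [-0.0004, -0.0078, 0], "dr": [0, 0, -0.1], "grip": 0.01}, {"translation": [-0.0009, -0.0117, 0], "dr": [0, 0, -0.15], "grip": 0.01}, {"translation": [-0.0016, -0.0155, 0], "dr": [0, 0, -0.2], "grip": 0.01}, {"translation": [-0.0024, -0.0193, 0], "dr": [0, 0, -0.25], "grip": 0.01}, {"translation": [-0.0035, -0.0231, 0], "dr": [0, 0, -0.3], "grip": 0.01}, {"translation": [-0.0047, -0.0267, 0], "dr": [0, 0, -0.35], "grip": 0.01}, {"translation": [-0.0062, -0.0304, 0], "dr": [0, 0, -0.4], "grip": 0.01}])

```text
time: 17.78
position: [0.5734, -0.1297, 0.1332]
orientation: [-0.0, 0.846, 0.534, -0.0]
ft_force: [0.1, 0.7, -0.8]
grip_width: 0.222
grasp_force: 55.0
```

Call:
carry_out(commands=[{"translation": [-0.0001, -0.0039, 0], "dr": [0, 0, -0.05], "grip": 0.01}, {"translation": [-0.0004, -0.0078, 0], "dr": [0, 0, -0.1], "grip": 0.01}, {"translation": [-0.0009, -0.0117, 0], "dr": [0, 0, -0.15], "grip": 0.01}, {"translation": [-0.0016, -0.0155, 0], "dr": [0, 0, -0.2], "grip": 0.01}, {"translation": [-0.0024, -0.0193, 0], "dr": [0, 0, -0.25], "grip": 0.01}, {"translation": [-0.0035, -0.0231, 0], "dr": [0, 0, -0.3], "grip": 0.01}, {"translation": [-0.0047, -0.0267, 0], "dr": [0, 0, -0.35], "grip": 0.01}, {"translation": [-0.0062, -0.0304, 0], "dr": [0, 0, -0.4], "grip": 0.01}])

```text
time: 18.45
position: [0.5433, -0.1222, 0.1333]
orientation: [-0.0, 0.723, 0.691, -0.0]
ft_force: [0.5, 0.4, -1.3]
grip_width: 0.221
grasp_force: 55.0
```

Call:
carry_out(commands=[{"translation": [-0.0001, -0.0031, 0], "dr": [0, 0, -0.04], "grip": 0.01}, {"translation": [-0.0002, -0.0055, 0], "dr": [0, 0, -0.07], "grip": 0.01}, {"translation": [-0.0003, -0.007, 0], "dr": [0, 0, -0.09], "grip": 0.01}, {"translation": [-0.0004, -0.0078, 0], "dr": [0, 0, -0.1], "grip": 0.01}, {"translation": [-0.0004, -0.0078, 0], "dr": [0, 0, -0.1], "grip": 0.01}, {"translation": [-0.0004, -0.0078, 0], "dr": [0, 0, -0.1], "grip": 0.01}, {"translation": [-0.0004, -0.0078, 0], "dr": [0, 0, -0.1], "grip": 0.01}, {"translation": [-0.0004, -0.0078, 0], "dr": [0, 0, -0.1], "grip": 0.01}])

```text
time: 19.12
position: [0.5359, -0.1225, 0.1335]
orientation: [-0.0, 0.689, 0.725, -0.0]
ft_force: [-0.2, 0.9, -0.8]
grip_width: 0.224
grasp_force: 55.0
```

Call:
carry_out(commands=[{"translation": [0, 0, 0], "dr": [0, 0, 0], "grip": 0.01}, {"translation": [0, 0, 0], "dr": [0, 0, 0], "grip": 0.01}, {"translation": [0, 0, 0], "dr": [0, 0, 0], "grip": 0.01}, {"translation": [0, 0, 0], "dr": [0, 0, 0], "grip": 0.01}, {"translation": [0, 0, 0], "dr": [0, 0, 0], "grip": 0.01}, {"translation": [0, 0, 0], "dr": [0, 0, 0], "grip": 0.01}, {"translation": [0, 0, 0], "dr": [0, 0, 0], "grip": 0.01}, {"translation": [0, 0, 0], "dr": [0, 0, 0], "grip": 0.01}])

```text
time: 19.78
position: [0.5358, -0.1225, 0.1335]
orientation: [-0.0, 0.688, 0.725, -0.0]
ft_force: [0.4, -0.4, -1.5]
grip_width: 0.221
grasp_force: 55.0
```

```bash
python3 -c "
from h import *
s=snap('scene','s8');t=snap('top','t8');o=get_obs();p=o['position'];m=rot(o['orientation']).as_matrix();print(o['time'],p,m[:,1].round(3),o['ft_force'],o['wrist_torque'],np.abs(o['joint_vel']).max(),o['grasp_force'])
x=m[:,0]; zu=p[2]-.0056; C=p-.078*x
for n,c in(('scene',s),('top',t)):
    for nm,q in(('ball',[C[0],C[1],zu+.03]),('tip',[*(C-.094*x)[:2],zu+.023])):
        u,v=proj(c,q); g=c['image'].max(2).astype(int)
        r=14 if n=='scene' else 12
        iu,iv=int(round(u)),int(round(v)); w=g[iv-r:iv+r+1,iu-r:iu+r+1]
        m_=(w<70) if nm=='ball' else (w>185)
        k,l,st,ce=cv2.connectedComponentsWithStats(m_.astype(np.uint8))
        print(n,nm,round(u,1),round(v,1),[(st[i].tolist()[:5],(ce[i]-r+[iu,iv]).round(1).tolist()) for i in range(1,k) if st[i][4]>5])
"
```

```text
19.8833 [ 0.53585401 -0.12249527  0.1335331 ] [0.999 0.052 0.   ] [ 0.1297791   0.09668375 -1.16805515] [-0.00459197 -0.10432867 -0.00856252] 0.0012698370249902386 54.972771406173706
scene ball 222.4 221.8 [([10, 9, 10, 10, 87], [222.4, 221.5])]
scene tip 200.4 238.2 [([14, 0, 15, 15, 96], [208.4, 231.1])]
top ball 306.2 170.6 [([22, 0, 3, 6, 8], [317.4, 161.5]), ([0, 7, 14, 18, 106], [299.4, 173.9]), ([17, 22, 6, 3, 10], [313.6, 182.0])]
top tip 330.9 169.3 []
```

The ball sits at (222.4,221.5), predicted (222.4,221.8). The arm is still and the dish is about 128 mm up. I'll check that the headset hasn't moved, then hand in.

```bash
python3 -c "
from h import *
a,b=[load(f)['image'][150:235,275:325].astype(int) for f in('s4','s8')]
d=(abs(a-b).max(2)>40).mean(); print('changed',d)
if d<.05: print(job_done())
"
```

```text
changed 0.011529411764705882
the job is handed in; nothing more can be done
None
```

The job is handed in, verdict not shown: the headset hangs let go on the bar, and the dish is held by its far handle about 128 mm up, level, ball centred, free handle towards the keyboard.

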